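# Lock the dust extractor's filter cover with its quarter-turn stud

### The job

The filter of the bench dust extractor has been changed. Set its access cover back on the deck and slide it fully home so that both tabs are under the keeper strip, then push the wing stud in and turn it a quarter turn clockwise so that it locks behind the deck and holds the cover. Feel for the slot and do not force anything: press lightly, because a hard push bends the sheet metal.

Things in the scene. Friction and masses are not known exactly. Their poses are not given: they have to be found in the camera images.
- extractor: grey sheet-metal box of the dust extractor, fixed to the bench, 300 (x) x 180 (y) x 70 mm high; origin at the centre of its underside. Its flat top (deck, z = 70 mm) has the open filter well in the middle, the keeper strip at the +x end and the round stud receptacle at the -x end
- keeper (a point): on the deck, middle of the near face of the steel keeper strip, 136 mm long; axes as the box's. A 4.5 mm gap under the strip takes the cover's tabs. Two low guides beside it, 123.5 mm apart inside, flare open towards -x; their mouths are 29 mm before this point. The cover slides home along +x until its front rim meets this face
- home (a point): point on the deck where the cover's origin lies when the cover is home, 110 mm before the keeper's face; axes as the box's, and the cover's x axis then lies along x
- slot_mouth (a point): centre of the receptacle's slot (9 x 35 mm, 5 mm deep) at deck height, 85 mm behind point home; axes as the box's, not the slot's. Seen from above the slot points 20 to 77 degrees counterclockwise of the box's x axis; where, is not measured: it shows only while the cover is off, or is felt with the stud. Behind it are stops, and two 2.5 mm deep notches across the slot
- cover: loose steel access cover, a pan open below, 220 (x) x 120 (y) x 14 mm, about 0.5 kg with its stud; origin at the centre of its underside. Two flat tabs, 24 mm wide, 3 mm thick, 11 mm long, stick out at its +x end at the bottom. On top a pull handle, and the captive wing stud at x = -85 mm, y = 0. When home, its stud end can still swing a few mm sideways; the slot takes a stud 1 mm off centre
- handle (a point): centre of the grip bar of the cover's pull handle: a bar 74 mm long (along the cover's x), 11 mm wide, 10 mm high; at x = 15, y = 0, z = 43 mm of the cover, 29 mm above the cover's top, with 24 mm free below the bar
- wing (a point): middle of the stud's black wing blade, 37 mm above the cover's top when the stud is out; blade 46 mm long (x of this point), 13 mm thick (y), from 18 mm below to 14 mm above this point. The cross pin at the stud's foot, 29 mm long, 6 mm thick, is parallel to the blade; it enters the slot only with the blade within about 9 degrees of the slot's direction
- stud_press (a joint): how far the stud is pushed in, m: 0 out, 0.0155 end stop. A spring drives it out with 3 N (out) to 10 N (end stop). With the cover home, a pin that misses the slot meets the plate at about 0.002; one in the slot can go on to the end stop, and can be turned when deeper than 0.0130; locked in the notches it stands at about 0.0105
- stud_turn (a joint): angle of the stud in the cover, rad, growing clockwise seen from above; 0 with the blade along the cover's length. It stays where it is left. Once pushed through the slot it turns only clockwise, to a stop about 108 degrees past the slot; the notches lie 90 degrees past the slot

How it is judged:
By the outcome, as a careful person would: the job done as asked, in the order asked, and still so for the second after the job is handed in, with the robot touching nothing.
It also fails if it takes over 72 s, if anything falls off the work surface, if the arm or the gripper's body presses on something with over 40 N, if the wrist force passes 120 N, or if a joint passes its speed limit or range.

### The arm

A 6-joint arm with a two-finger parallel gripper is mounted at the origin on a cart in front of the work surface, level with it; the furniture and walls round the work are solid. World frame = base frame: x ahead of the robot, y to its left, z up, the work surface at z = 0. Lengths are in m, angles in rad, forces in N, time in s.
With the tool pointing down it reaches from about 0.35 to 0.925 m from the base axis. Payload 6.4 kg.
Tool frame: the origin (TCP) lies midway between the tips of the shut fingers; the grasp point (between the pads) lies 19 mm behind it; z points along the fingers, x is the direction in which the jaws open and shut, and the axes are right-handed (so a half turn about z gives the same grasp; the last joint's range is limited). The gripper opens to 85 mm and grips with 20 to 120 N. Pads are 22 mm wide; open, the fingers measure 114 mm over their backs; the gripper's body (76 mm by 85 mm) begins 54 mm behind the grasp point. The pads swing forward as they close: fully open they stand 13 mm farther back than shut.
Start: joints at [-1.367, 0.245, 1.558, -0, 1.339, -0.174], TCP at [0.24, -0.604, 0.231] pointing down, gripper open.
Joint ranges: [-3.13, 3.13], [-1.02, 2.26], [0.13, 2.54], [-0.95, 4.09], [0.21, 2.88], [-2.74, 2.74]. Speed limits (rad/s): [2.57, 2.57, 3.14, 3.14, 3.14, 3.14].

### API

Orientations are given as a 3x3 rotation matrix whose columns are the frame's x, y, z axes.
In Python, from rig import r gives the robot as it stands.
- The arm moves only by the tool servo_tool, never from a script. Its arguments are lists of equal length, an entry for each row: "travel": the shift along the tool's x, y, z in cm, a list of three; "turn": the turn about the tool's z in degrees. A call has 1 to 20 rows; each row shifts and turns the pose as measured when the row begins, along the tool's axes as they then stand; what a row does not reach is not made up. A row lasts 1/8 s, in which the tool goes at most 62.5 mm and 10.7 degrees, less where a joint would pass 70% of its speed; a pose out of reach is approached as far as the arm can. A call with a gripper value outside its range is refused whole. "gripper" is the opening, from -1 (shut) to 1 (fully open), set as the call begins (left out, the last holds). The fingers move at their own pace and stop on an object; "grip_force" is the grip in N (left out, the last holds). Time passes only in rows, so rows that do not move let the fingers close. It gives the time, the measured TCP pose, the force and the opening at its end, in the units of the state.
- r.get_state(): the state, without advancing time (a new reading comes with each control period).
- r.grab_frame(name): name is "scene" or "top" or "wrist"; returns (picture, depth): 384x512x3 uint8, red, green, blue; 384x512 float32, m along the optical axis (not along the pixel's ray), 0 where there is no reading.
- r.camera_info(name): a dict with "mtx" (3x3 intrinsics, pixels), "camera_from_world" (4x4, takes a point from world to camera coordinates). Camera axes: x right, y down, z forward; pixel columns grow to the right and rows downward; lengths in m; the calibration is good to about 2 mm. The wrist camera is an equidistant fisheye: a pixel r from the principal point sees the ray r / f radians off the axis. A picture is of the moment at which its call begins: read the wrist's pose just before it. camera_info takes no time and is no camera call; for the wrist camera it gives the pose at the moment of the call.
- r.job_done(): hands the job in, once; it reports no verdict.
Trained networks look in the newest picture that a camera, given by its name, has taken for a name from the list of things; names that differ only in an ending like _2 or _b are one class to them, and where a whole thing is asked for, a point or a joint stands for the part that bears it (a point fixed in the world has none). Each returns a list of dicts, best first, with "conf" (0 to 1); they miss things now and then, are a little off and sometimes report something else, mostly with a low value. They report only what shows in the picture. A call takes as long as a camera call.
- r.recognise(camera, thing): "pixel" ([column, row] in pixels, amid what is visible of it).
The state is a dict: "t": time; "joint_positions": joint angles; "qvel": joint speeds; "tau": joint torques, N m; "ee_pos": TCP position; "ee_rot": TCP orientation; "wrist_force": force on the tool from outside, world axes, zero at the start; "torque": the same for the moment, N m; "gripper_width": opening from 0.0 (shut) to 1.0 (fully open).
Only numpy, scipy, OpenCV 4.12 (cv2) and the standard library are available. Lean on these libraries where they do the work, as an engineer would, in place of code of your own. Each camera call takes 0.05 s, during which the arm holds its last target.

## Working session

There is one attempt and no reset: what is moved stays moved. The work goes in short steps, Python scripts to look and compute and a tool call to move; the robot and the scene stay as the last step left them, time stands still between calls to the robot, and variables do not carry over. Pictures are saved under pics/ and viewed, and the job is handed in when it is done.

Besides the shell and the picture viewer there is one more tool, called after "Emit:" as a command line: name --pt "numbers of a row" for each row, then --argument value for the rest. servo_tool: Moves the arm, as the interface text tells. Its arguments: {"type":"object","properties":{"travel":{"type":"array"},"turn":{"type":"array"},"gripper":{"type":"number"},"grip_force":{"type":"number"}},"required":["travel","turn"]}

```bash
ls; mkdir -p pics
python3 - <<'E'
from rig import r
import cv2,numpy as np
s=r.get_state(); print(s['t'],s['ee_pos'],np.round(s['ee_rot'],3).tolist(),s['gripper_width'],s['wrist_force'])
for n in ['scene','top']:
    p,d=r.grab_frame(n); cv2.imwrite(f'pics/{n}0.png',p[:,:,::-1]); np.save(f'pics/{n}0.npy',d)
    i=r.camera_info(n); print(n,i)
    for t in ['cover','extractor','handle','wing','keeper','slot_mouth']:
        try: print(t,[(q['pixel'],round(q['conf'],2)) for q in r.recognise(n,t)][:3])
        except Exception as e: print(t,e)
E
```

```text
pics
0.0 [ 0.23965447 -0.60360398  0.23015493] [[0.369, -0.929, -0.0], [-0.929, -0.369, 0.002], [-0.002, -0.0, -1.0]] 0.9978372612372927 [-0.99752347  0.98199775 -0.17030924]
scene {'mtx': array([[378.39059925,   0.        , 247.71866059],
       [  0.        , 378.39059925, 191.58280723],
       [  0.        ,   0.        ,   1.        ]]), 'camera_from_world': array([[-0.89317231, -0.44960799,  0.00979232,  0.45964358],
       [-0.25502969,  0.48845637, -0.83448801,  0.19232487],
       [ 0.37040935, -0.74783891, -0.55093909,  0.74116426],
       [ 0.        ,  0.        ,  0.        ,  1.        ]])}
cover [([289.2, 176.5], 0.8)]
extractor [([191.3, 257.7], 0.62)]
handle [([285.8, 176.3], 0.79)]
wing [([312.1, 171.4], 0.62)]
keeper [([191.4, 259.8], 0.89), ([286.6, 175.2], 0.69)]
slot_mouth [([196.5, 261.8], 0.94)]
top {'mtx': array([[403.31933683,   0.        , 248.44277436],
       [  0.        , 403.31933683, 184.70766867],
       [  0.        ,   0.        ,   1.        ]]), 'camera_from_world': array([[ 0.01940133, -0.99936476,  0.02989412, -0.03154176],
       [-0.99416663, -0.02245599, -0.10549138,  0.54418992],
       [ 0.10609567, -0.02767306, -0.99397078,  0.94851684],
       [ 0.        ,  0.        ,  0.        ,  1.        ]])}
cover [([325.2, 201.8], 0.6)]
extractor [([149.9, 185.5], 0.78)]
handle [([326.1, 199.9], 0.7)]
wing [([323.5, 235.9], 0.61)]
keeper [([152.3, 187.5], 0.69)]
slot_mouth [([151.0, 183.5], 0.83)]
```

View pics/scene0.png

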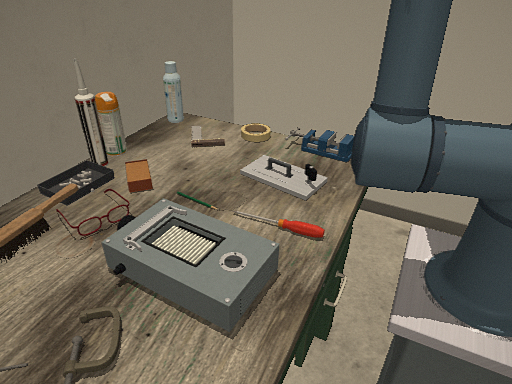

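View pics/top0.png

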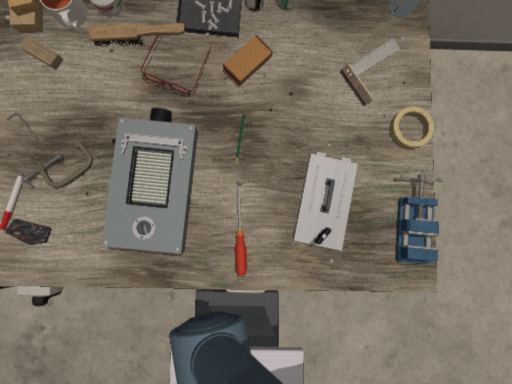

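The box is at the top view's left, with the keeper strip at (152,142) and the receptacle at (143,228). The cover lies at (326,200), its tabs pointing away from the robot. I'll zoom in and measure.

```bash
cat > h.py <<'E'
import numpy as np,cv2
from rig import r
def back(n,px,z):
    i=r.camera_info(n);K=i['mtx'];T=i['camera_from_world'];R=T[:3,:3];c=-R.T@T[:3,3]
    d=R.T@np.linalg.inv(K)@np.array([px[0],px[1],1.]); return c+d*(z-c[2])/d[2]
def proj(n,P):
    i=r.camera_info(n);T=i['camera_from_world'];p=T[:3,:3]@np.asarray(P)+T[:3,3];q=i['mtx']@p;return q[:2]/q[2]
E
python3 - <<'E'
import cv2
p=cv2.imread('pics/top0.png')
a=cv2.resize(p[110:260,95:205],None,fx=4,fy=4,interpolation=cv2.INTER_CUBIC)
b=cv2.resize(p[145:255,285:365],None,fx=5,fy=5,interpolation=cv2.INTER_CUBIC)
cv2.imwrite('pics/a.png',a);cv2.imwrite('pics/b.png',b)
E
```

```text
(no output)
```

View pics/a.png

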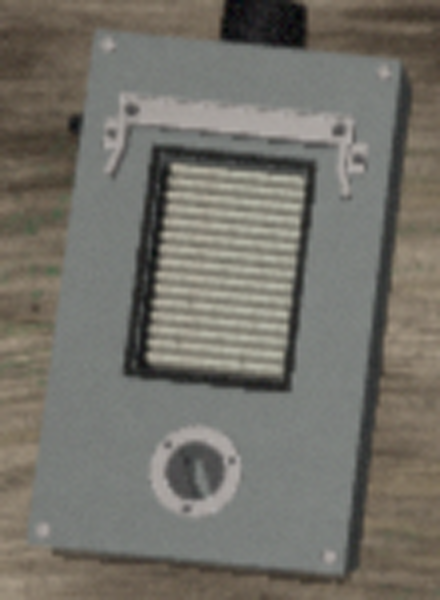

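View pics/b.png

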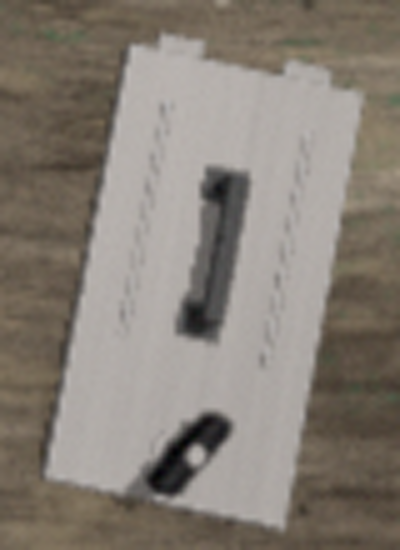

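Run:
```python
from h import *
def rect(pts,sc,off,z):
    P=[back('top',(p[0]/sc+off[0],p[1]/sc+off[1]),z)[:2] for p in pts]; return np.array(P)
for nm,P,L,W in [('box',rect([(98,33),(403,62),(347,575),(28,545)],4,(94.6,109.6),.07),.3,.18),('cov',rect([(130,45),(362,92),(285,530),(45,478)],5,(284.6,144.6),.014),.22,.12)]:
    print(nm,np.round(P,4).tolist(), P.mean(0))
    print('len',np.linalg.norm(P[0]-P[3]),np.linalg.norm(P[1]-P[2]),np.linalg.norm(P[0]-P[1]),np.linalg.norm(P[3]-P[2]))
    v=P[0]+P[1]-P[2]-P[3]; w=P[0]+P[3]-P[1]-P[2]; print('yaw',np.degrees(np.arctan2(v[1],v[0])),np.degrees(np.arctan2(w[1],w[0]))-90)
for px,z in [((326.1,199.9),.043),((323.5,235.9),.055),]: print(back('top',px,z))
print(back('scene',(285.8,176.3),.04),back('scene',(312.1,171.4),.051))
# receptacle, keeper near face ends
for p in [(195,470)]: print('rec',back('top',(p[0]/4+94.6,p[1]/4+109.6),.07))
for p in [(120,122),(345,145)]: print('keep',back('top',(p[0]/4+94.6,p[1]/4+109.6),.076))
for n in ['wrist']:
    p,d=r.grab_frame(n); cv2.imwrite('pics/w0.png',p[:,:,::-1]); i=r.camera_info(n); print(i); 
    T=i['camera_from_world'];print(-T[:3,:3].T@T[:3,3])
```

```text
box [[0.6909, 0.287], [0.6784, 0.1086], [0.3803, 0.1303], [0.3939, 0.3105]] [0.53586379 0.20908881]
len 0.2980028756923473 0.29895841996543615 0.17884475872349712 0.18066130646942197
yaw -4.350379856666862 -4.164333976596296
cov [[0.6279, -0.1741], [0.607, -0.2906], [0.39, -0.2507], [0.413, -0.1332]] [ 0.5094701  -0.21214617]
len 0.2187591854932867 0.22057410497103058 0.11834974252353771 0.1198104042140953
yaw -10.59531361389113 -10.610291099043806
[ 0.51089336 -0.2064148   0.043     ]
[ 0.4254285  -0.19753031  0.055     ]
[ 0.48042693 -0.15854689  0.04      ] [ 0.42103627 -0.19783327  0.051     ]
rec [0.4378174  0.21873516 0.07      ]
keep [0.63703221 0.26977619 0.076     ]
keep [0.62683134 0.13978052 0.076     ]
{'mtx': array([[297.31863964,   0.        , 252.52608291],
       [  0.        , 297.31863964, 190.60719081],
       [  0.        ,   0.        ,   1.        ]]), 'camera_from_world': array([[ 3.69867139e-01, -9.29084468e-01, -5.92186452e-04,
        -6.49545094e-01],
       [-8.79288970e-01, -3.50249351e-01,  3.22763536e-01,
        -4.29159784e-02],
       [-3.00082001e-01, -1.18858923e-01, -9.46479450e-01,
         3.80297138e-01],
       [ 0.00000000e+00,  0.00000000e+00,  0.00000000e+00,
         1.00000000e+00]])}
[ 0.31663017 -0.57331184  0.37341049]
```

View pics/w0.png

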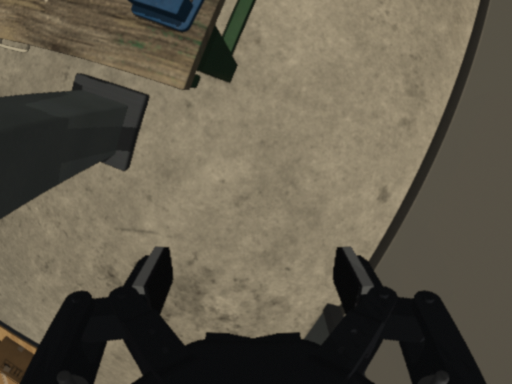

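```bash
cat >> h.py <<'E'
def plan(x,y,z,yaw):
    """yaw deg of tool x axis in world; prints total shift in present tool axes cm and turn deg"""
    s=r.get_state();R=s['ee_rot'];p=s['ee_pos'];d=R.T@(np.array([x,y,z])-p)*100
    y0=np.degrees(np.arctan2(R[1,0],R[0,0]));t=-((yaw-y0+180)%360-180)
    n=max(np.linalg.norm(d)/6.0,abs(t)/10,1)
    print('t',round(s['t'],2),'pos',np.round(p,4),'yaw',round(y0,2),'tilt',np.round(R[:,2],3),'F',np.round(s['wrist_force'],1),'w',round(s['gripper_width'],3),'j6',round(s['joint_positions'][5],2))
    print('shift cm',np.round(d,2),'turn',round(t,2),'rows>=',round(n,1))
E
python3 - <<'E'
from h import *
plan(.49,-.21,.26,-100.6)
E
```

```text
t 0.75 pos [ 0.2398 -0.6042  0.2313] yaw -68.36 tilt [ 0. -0. -1.] F [-0.3  0.3  0.3] w 1.001 j6 -0.17
shift cm [-27.41 -37.8   -2.87] turn 32.24 rows>= 7.8
```

Emit:
servo_tool --pt "-3.0 -4.2 -1.0" --pt "-3.0 -4.2 -1.0" --pt "-3.0 -4.2 -0.9" --pt "-3.0 -4.2 0" --pt "-3.0 -4.2 0" --pt "-3.0 -4.2 0" --pt "-3.0 -4.2 0" --pt "-3.0 -4.2 0" --pt "-3.0 -4.2 0" --pt "0 0 0" --pt "0 0 0" --pt "0 0 0" --pt "0 0 0" --turn '[0, 0, 0, 0, 0, 0, 0, 0, 0, 10.6, 10.6, 10.6, 0]'

```text
t: 2.38
ee_pos: [0.5, -0.2013, 0.2632]
ee_rot: [[-0.189, -0.982, 0.005], [-0.982, 0.189, -0.004], [0.003, -0.006, -1.0]]
wrist_force: [0.3, 0.7, -0.1]
gripper_width: 1.0
```

Run:
```python
from h import *
p,d=r.grab_frame('wrist'); cv2.imwrite('pics/w1.png',p[:,:,::-1]); np.save('pics/w1.npy',r.camera_info('wrist')['camera_from_world'])
plan(.42,.219,.17,-94.2)
```

```text
t 2.42 pos [ 0.5    -0.2014  0.2632] yaw -100.88 tilt [ 0.005 -0.004 -1.   ] F [-1.  -0.1  0.3] w 0.999 j6 1.17
shift cm [-39.8   15.84   9.12] turn -6.68 rows>= 7.3
```

View pics/w1.png

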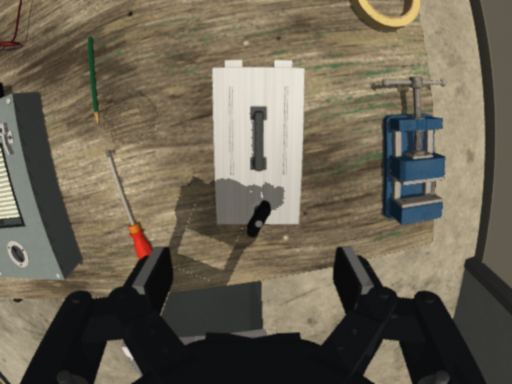

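The wrist view shows the handle centred at (259,138), the cover corners at (213,68), (305,68), (299,224) and (216,224), and the wing at (260,218). Next I'll look at the slot up close.

Emit:
servo_tool --pt "-4.4 1.8 0" --pt "-4.4 1.8 0" --pt "-4.4 1.8 1" --pt "-4.4 1.8 1.5" --pt "-4.4 1.8 1.5" --pt "-4.4 1.8 1.5" --pt "-4.4 1.8 1.5" --pt "-4.4 1.8 1.5" --pt "-4.4 1.4 0.6" --pt "0 0 0" --pt "0 0 0" --turn '[0, 0, 0, 0, 0, 0, 0, 0, 0, -6.7, 0]'

```text
t: 3.8
ee_pos: [0.4143, 0.2271, 0.169]
ee_rot: [[-0.042, -0.999, 0.012], [-0.999, 0.042, -0.005], [0.005, -0.012, -1.0]]
wrist_force: [0.1, 0.0, -0.8]
gripper_width: 1.001
```

```bash
cat >> h.py <<'E'
def wback(px,z,T,K=None):
    K=r.camera_info('wrist')['mtx'] if K is None else K
    u=np.array([(px[0]-K[0,2])/K[0,0],(px[1]-K[1,2])/K[1,1]]);a=np.linalg.norm(u)
    v=np.array([*(u/a*np.sin(a)),np.cos(a)]);R=T[:3,:3];c=-R.T@T[:3,3];d=R.T@v
    return c+d*(z-c[2])/d[2]
E
python3 - <<'E'
from h import *
T=r.camera_info('wrist')['camera_from_world']
p,d=r.grab_frame('wrist'); cv2.imwrite('pics/w2.png',p[:,:,::-1]); np.save('pics/w2.npy',T)
plan(.51,-.206,.1,-100.6)
T1=np.load('pics/w1.npy')
print('handle',wback((258.5,138),.043,T1))
P=np.array([wback(q,.014,T1)[:2] for q in [(213,68),(305,68),(299,224),(216,224)]]);print(P,P.mean(0))
print(wback((260,218),.06,T1))
E
```

```text
t 3.85 pos [0.4143 0.2269 0.169 ] yaw -92.51 tilt [ 0.012 -0.005 -1.   ] F [0.4 1.1 0.3] w 1.002 j6 1.88
shift cm [ 42.8  -11.36   7.23] turn 8.09 rows>= 7.5
handle [ 0.52644065 -0.21427002  0.043     ]
[[ 0.62519364 -0.17373006]
 [ 0.60353835 -0.29100801]
 [ 0.38796807 -0.24964569]
 [ 0.41101832 -0.13061236]] [ 0.5069296  -0.21124903]
[ 0.42874129 -0.19775635  0.06      ]
```

View pics/w2.png

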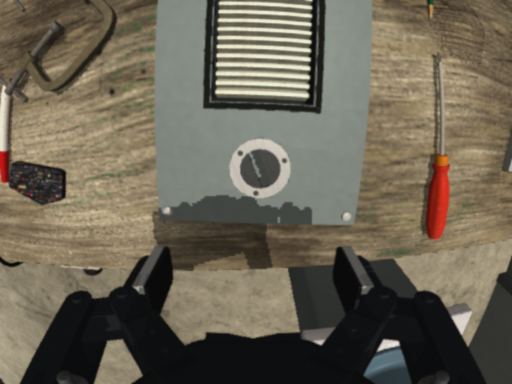

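Run:
```python
import cv2
p=cv2.imread('pics/w2.png')
a=cv2.resize(p[130:205,220:300],None,fx=7,fy=7,interpolation=cv2.INTER_CUBIC)
a=cv2.convertScaleAbs(a,alpha=1.6,beta=-20)
cv2.imwrite('pics/w2s.png',a)
```

```text
(no output)
```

View pics/w2s.png

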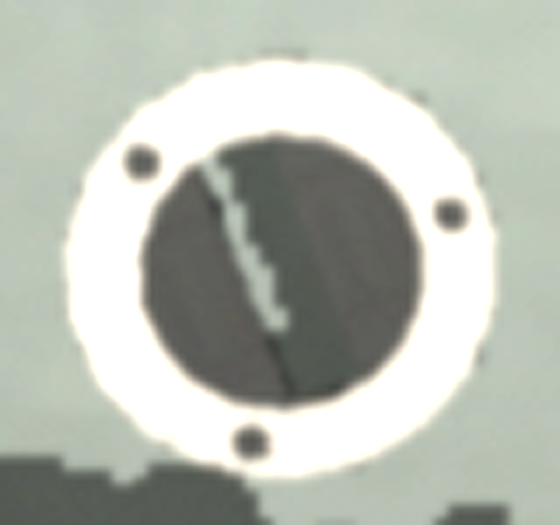

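Run:
```python
from h import *
T=np.load('pics/w2.npy');K=r.camera_info('wrist')['mtx']
p=cv2.imread('pics/w2.png')
cx=wback((220+281/7,130+270/7),.07,T); print('rec centre',cx)
yaw=np.radians(-4.25);N=480;S=10000. # px per m
jj,ii=np.meshgrid(np.arange(N),np.arange(N))
bx=(N/2-ii)/S;by=(N/2-jj)/S
X=cx[0]+bx*np.cos(yaw)-by*np.sin(yaw);Y=cx[1]+bx*np.sin(yaw)+by*np.cos(yaw)
P=np.stack([X,Y,np.full_like(X,.07)],-1)@T[:3,:3].T+T[:3,3]
a=np.arctan2(np.hypot(P[...,0],P[...,1]),P[...,2]);h=np.hypot(P[...,0],P[...,1])
u=K[0,2]+K[0,0]*a*P[...,0]/h;v=K[1,2]+K[1,1]*a*P[...,1]/h
o=cv2.remap(p,u.astype(np.float32),v.astype(np.float32),cv2.INTER_CUBIC)
o=np.clip((o.astype(float)-40)*3,0,255).astype(np.uint8)
cv2.imwrite('pics/rs.png',o)
```

```text
rec centre [0.435067   0.21956203 0.07      ]
```

View pics/rs.png

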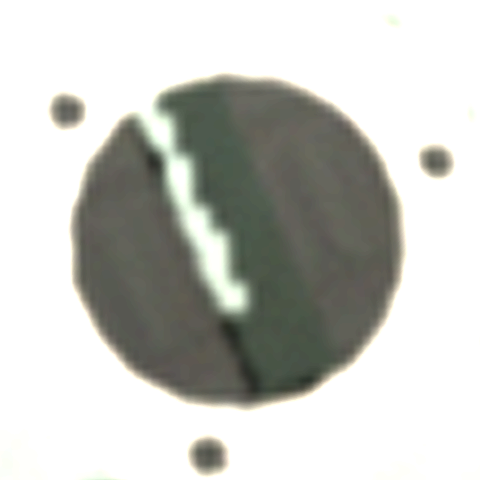

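The slot points about 22° counterclockwise of the box x axis (world yaw about 18°), with its centre near (0.436,0.219). Next is the handle.

Run:
```python
from h import *
plan(.523,-.2143,.11,-100.6)
```

```text
t 3.85 pos [0.4143 0.2269 0.169 ] yaw -92.51 tilt [ 0.012 -0.005 -1.   ] F [0.4 1.1 0.3] w 1.002 j6 1.88
shift cm [ 43.57 -12.71   6.25] turn 8.09 rows>= 7.6
```

Emit:
servo_tool --pt "4.5 -1.3 0" --pt "4.5 -1.3 0" --pt "4.5 -1.3 0" --pt "4.5 -1.3 0" --pt "4.5 -1.3 0" --pt "4.5 -1.3 0" --pt "4.5 -1.3 1.5" --pt "4.5 -1.3 1.5" --pt "4.5 -1.3 1.5" --pt "3.0 -1.0 1.5" --pt "0 0 0" --pt "0 0 0" --turn '[0, 0, 0, 0, 0, 0, 0, 0, 0, 0, 8.1, 0]'

```text
t: 5.35
ee_pos: [0.5242, -0.2397, 0.1165]
ee_rot: [[-0.209, -0.978, 0.024], [-0.978, 0.209, -0.009], [0.003, -0.026, -1.0]]
wrist_force: [0.3, 0.5, 0.9]
gripper_width: 0.996
```

Run:
```python
from h import *
T=r.camera_info('wrist')['camera_from_world']
p,d=r.grab_frame('wrist'); cv2.imwrite('pics/w3.png',p[:,:,::-1]); np.save('pics/w3.npy',T)
plan(.523,-.2143,.024,-100.6)
```

```text
t 5.4 pos [ 0.5242 -0.2394  0.1166] yaw -102.01 tilt [ 0.024 -0.009 -1.   ] F [0.5 0.1 0. ] w 1.0 j6 1.15
shift cm [-2.47  0.87  9.23] turn -1.41 rows>= 1.6
```

View pics/w3.png

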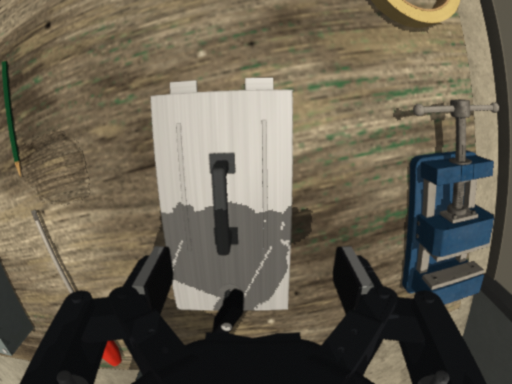

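Run:
```python
from h import *
T=np.load('pics/w3.npy')
a=wback((221,163),.048,T);b=wback((223,245),.048,T);print(a,b,(a+b)/2,np.degrees(np.arctan2(*(a-b)[[1,0]])),np.linalg.norm(a-b))
P=np.array([wback(q,.014,T)[:2] for q in [(151,97),(292,90)]]);print(P,P.mean(0),np.degrees(np.arctan2(*(P[0]-P[1])[[1,0]]))-90)
m=(a+b)/2
plan(m[0],m[1],.024,-100.6)
```

```text
[ 0.56189203 -0.22412706  0.048     ] [ 0.49629978 -0.2094288   0.048     ] [ 0.5290959  -0.21677793  0.048     ] -12.63049520093029 0.06721891558314154
[[ 0.62510649 -0.17339462]
 [ 0.60362459 -0.28979489]] [ 0.61436554 -0.23159476] -10.456395421394419
t 5.4 pos [ 0.5242 -0.2394  0.1166] yaw -102.01 tilt [ 0.024 -0.009 -1.   ] F [0.5 0.1 0. ] w 1.0 j6 1.15
shift cm [-2.35  0.23  9.25] turn -1.41 rows>= 1.6
```

Emit:
servo_tool --pt "-1.2 0.3 0" --pt "-1.2 0.3 0" --pt "0 0 2.5" --pt "0 0 2.5" --pt "0 0 2.2" --pt "0 0 1.5" --pt "0 0 0.5" --pt "0 0 0" --turn '[-1.4, 0, 0, 0, 0, 0, 0, 0]'

```text
t: 6.4
ee_pos: [0.5268, -0.2083, 0.025]
ee_rot: [[-0.171, -0.985, 0.029], [-0.985, 0.17, -0.011], [0.006, -0.03, -1.0]]
wrist_force: [-0.5, -0.1, 0.1]
gripper_width: 0.998
```

Run:
```python
from h import *
plan(.523,-.2143,.024,-100.6)
```

```text
t 6.4 pos [ 0.5268 -0.2083  0.025 ] yaw -99.83 tilt [ 0.029 -0.011 -1.   ] F [-0.5 -0.1  0.1] w 0.998 j6 1.16
shift cm [0.65 0.27 0.09] turn 0.77 rows>= 1
```

Emit:
servo_tool --pt "0.65 0.3 0.1" --pt "0 0 0" --turn '[0.8, 0]'

```text
t: 6.65
ee_pos: [0.5234, -0.2152, 0.0254]
ee_rot: [[-0.185, -0.982, 0.031], [-0.983, 0.185, -0.012], [0.006, -0.033, -0.999]]
wrist_force: [0.8, 0.4, 0.3]
gripper_width: 1.0
```

Emit:
servo_tool --pt "0 0 0" --pt "0 0 0" --pt "0 0 0" --pt "0 0 0" --pt "0 0 0" --pt "0 0 0" --pt "0 0 0" --pt "0 0 0" --turn '[0, 0, 0, 0, 0, 0, 0, 0]' --gripper -1 --grip_force 60

```text
t: 7.65
ee_pos: [0.524, -0.2157, 0.0265]
ee_rot: [[-0.186, -0.982, 0.033], [-0.983, 0.186, -0.013], [0.007, -0.035, -0.999]]
wrist_force: [-0.5, 0.1, 0.6]
gripper_width: 0.113
```

Run:
```python
from h import *
T=r.camera_info('wrist')['camera_from_world']
p,d=r.grab_frame('wrist'); cv2.imwrite('pics/w4.png',p[:,:,::-1]); np.save('pics/w4.npy',T)
plan(.523,-.2143,.2,-100.6)
```

```text
t 7.7 pos [ 0.524  -0.2157  0.0265] yaw -100.72 tilt [ 0.033 -0.013 -0.999] F [-0.5 -0.1  0.5] w 0.113 j6 1.16
shift cm [ -0.    -0.48 -17.35] turn -0.12 rows>= 2.9
```

View pics/w4.png

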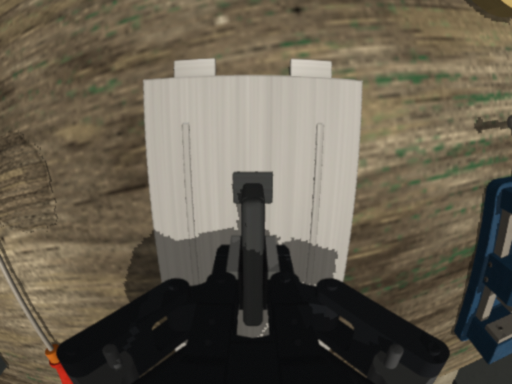

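Grip is on (width 0.113 matches the bar), and the tabs at (195,68) and (311,68) show the cover square in hand. Lifting.

Emit:
servo_tool --pt "0 0 -1.0" --pt "0 0 -3.0" --pt "0 0 -3.5" --pt "0 0 -3.0" --pt "0 0 -1.0" --pt "0 0 0" --turn '[0, 0, 0, 0, 0, 0]'

```text
t: 8.45
ee_pos: [0.5155, -0.2111, 0.1393]
ee_rot: [[-0.186, -0.982, 0.022], [-0.983, 0.185, -0.006], [0.002, -0.023, -1.0]]
wrist_force: [0.5, 0.7, -5.7]
gripper_width: 0.116
```

Run:
```python
from h import *
T=r.camera_info('wrist')['camera_from_world']
p,d=r.grab_frame('wrist'); cv2.imwrite('pics/w5.png',p[:,:,::-1]); np.save('pics/w5.npy',T)
plan(.4987,.2145,.13,-94.25)
T4=np.load('pics/w4.npy');
for q in [(144,81),(361,76)]: print(wback(q,.014,T4))
```

```text
t 8.5 pos [ 0.5152 -0.2109  0.1386] yaw -100.69 tilt [ 0.021 -0.005 -1.   ] F [ 0.3  0.2 -6. ] w 0.114 j6 1.16
shift cm [-41.49   9.53   0.6 ] turn -6.44 rows>= 7.1
[ 0.62531393 -0.1750035   0.014     ]
[ 0.60637599 -0.29105673  0.014     ]
```

View pics/w5.png

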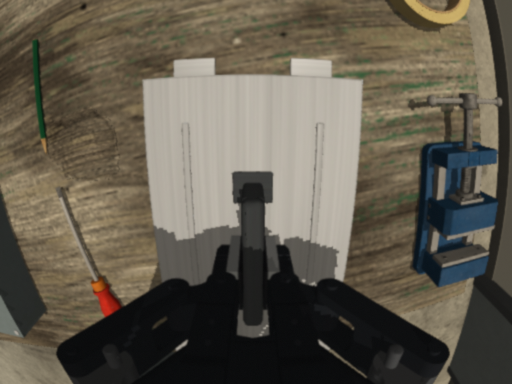

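Emit:
servo_tool --pt "-3.0 0.7 -0.1" --pt "-5.0 1.1 -0.1" --pt "-5.0 1.1 -0.1" --pt "-5.0 1.1 -0.1" --pt "-5.0 1.1 -0.1" --pt "-5.0 1.1 -0.1" --pt "-5.0 1.1 -0.1" --pt "-4.5 1.1 -0.1" --pt "-3.0 1.0 -0.1" --pt "-1.0 0.7 -0.1" --pt "0 0 0" --turn '[0, 0, 0, 0, 0, 0, 0, 0, -3.2, -3.2, 0]'

```text
t: 9.88
ee_pos: [0.4815, 0.2279, 0.1284]
ee_rot: [[-0.073, -0.997, -0.007], [-0.997, 0.073, -0.004], [0.005, 0.007, -1.0]]
wrist_force: [-0.3, -0.9, -5.5]
gripper_width: 0.111
```

Run:
```python
from h import *
T=r.camera_info('wrist')['camera_from_world']
p,d=r.grab_frame('wrist'); cv2.imwrite('pics/w6.png',p[:,:,::-1]); np.save('pics/w6.npy',T)
p,d=r.grab_frame('top'); cv2.imwrite('pics/t6.png',p[:,:,::-1])
p,d=r.grab_frame('scene'); cv2.imwrite('pics/s6.png',cv2.resize(p[160:350,80:300,::-1],None,fx=3,fy=3,interpolation=cv2.INTER_CUBIC))
plan(.4987,.2145,.13,-94.25)
```

```text
t 10.03 pos [0.4826 0.2269 0.1292] yaw -94.37 tilt [-0.006 -0.004 -1.   ] F [ 0.1 -0.4 -5.3] w 0.112 j6 1.88
shift cm [ 1.11 -1.7  -0.09] turn -0.12 rows>= 1
```

View pics/w6.png

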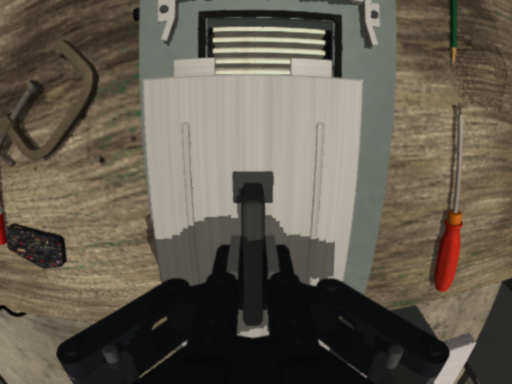

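View pics/s6.png

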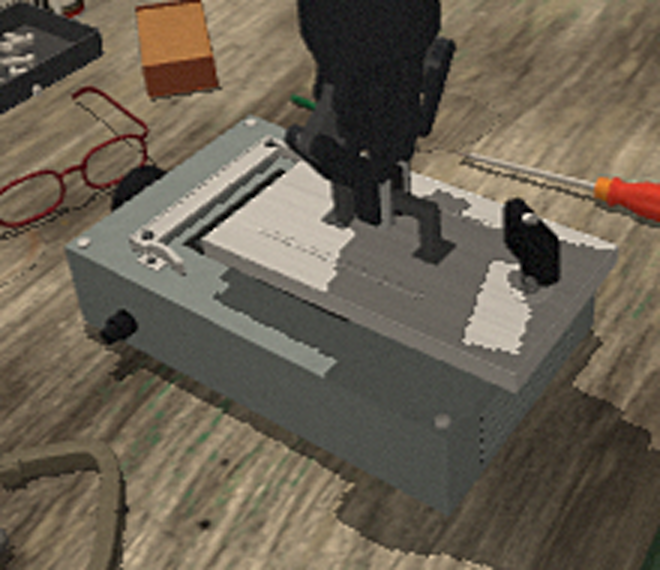

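The cover hovers over the box. Its front rim is at row ~78 and the guides are at (166,18) and (372,18). I'll measure the lateral offset in this view.

Run:
```python
import cv2
p=cv2.imread('pics/w6.png')
cv2.imwrite('pics/w6c.png',cv2.resize(p[0:95,125:400],None,fx=2.9,fy=2.9,interpolation=cv2.INTER_CUBIC))
p=cv2.imread('pics/t6.png')
cv2.imwrite('pics/t6c.png',cv2.resize(p[110:260,95:205],None,fx=4,fy=4,interpolation=cv2.INTER_CUBIC))
```

```text
(no output)
```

View pics/w6c.png

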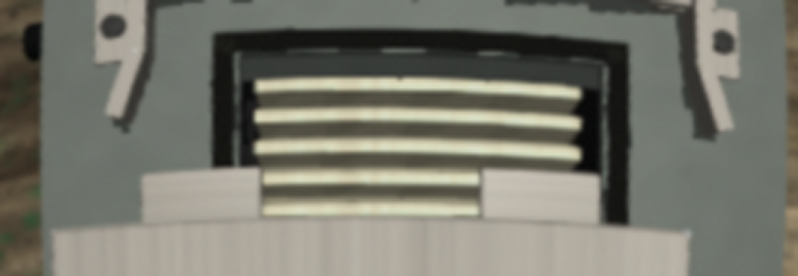

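View pics/t6c.png

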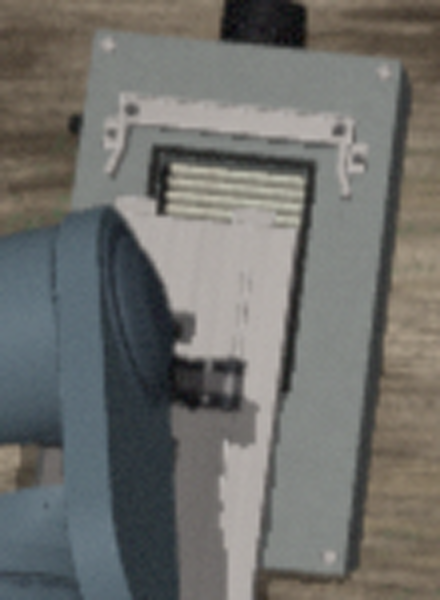

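Run:
```python
from h import *
T=np.load('pics/w6.npy')
yaw=np.radians(-4.25);B=np.array([[np.cos(yaw),np.sin(yaw)],[-np.sin(yaw),np.cos(yaw)]])
H=np.array([.5211,.2128])
def f(q,z): return np.round(1000*B@(wback(q,z,T)[:2]-H),1)
print('guides',f((176,14),.076),f((365.3,17),.076))
print('mouth',f((165.7,41.4),.076),f((375,44.8),.076))
print('cover front',f((143.3,80),.113),f((362.9,80.3),.113))
print('tabs',f((174,60.5),.102),f((331.8,60),.102))
print('deck edge',f((125+45/2.9,150/2.9),.07),f((125+780/2.9,60/2.9),.07))
s=r.get_state();print('tcp',1000*B@(s['ee_pos'][:2]-H))
T2=np.load('pics/w2.npy');print(np.round(1000*B@(wback((220+281/7,130+270/7),.07,T2)[:2]-H),1))
# box corners near in w2
for q in [(157.5,224),(354,224.5),(160,10),(371,10)]: print(q,np.round(1000*B@(wback(q,.07,T2)[:2]-H),1))
```

```text
guides [96.8 61.9] [ 98.2 -63. ]
mouth [78.3 68.8] [ 79.2 -70. ]
cover front [51.4 71.2] [ 51.5 -47.3]
tabs [61.9 56.4] [ 62.4 -32.3]
deck edge [73.9 88.8] [100.8 -87.9]
tcp [-39.44865487  11.18857404]
[-86.3   0.4]
(157.5, 224) [-141.2   92.9]
(354, 224.5) [-136.2  -89.7]
(160, 10) [48.1 87.5]
(371, 10) [ 57.6 -88.6]
```

Emit:
servo_tool --pt "0.7 -0.2 -0.1" --pt "0.6 -0.2 0" --pt "0 0 0.7" --pt "0 0 0.8" --pt "0 0 0.4" --pt "0 0 0" --turn '[0, 0, 0, 0, 0, 0]'

```text
t: 10.78
ee_pos: [0.4863, 0.2101, 0.1097]
ee_rot: [[-0.081, -0.997, -0.006], [-0.997, 0.081, -0.005], [0.005, 0.006, -1.0]]
wrist_force: [0.6, 0.6, -5.6]
gripper_width: 0.112
```

```bash
cat >> h.py <<'E'
yawb=np.radians(-4.25);B=np.array([[np.cos(yawb),np.sin(yawb)],[-np.sin(yawb),np.cos(yawb)]])
H=np.array([.5211,.2128])
def st():
    s=r.get_state();R=s['ee_rot']
    print('t',round(s['t'],2),'box xy mm',np.round(1000*B@(s['ee_pos'][:2]-H),1),'z',round(s['ee_pos'][2],4),'yaw-box',round(np.degrees(np.arctan2(R[1,0],R[0,0]))+4.25,2),'tilt',np.round(R[:2,2],3),'F',np.round(s['wrist_force'],1),'w',round(s['gripper_width'],3))
def snap(n,name):
    T=r.camera_info(n)['camera_from_world'];p,d=r.grab_frame(n);cv2.imwrite(f'pics/{name}.png',p[:,:,::-1]);np.save(f'pics/{name}.npy',T);return p
E
python3 - <<'E'
from h import *
st()
E
```

```text
t 10.78 box xy mm [-34.5  -5.2] z 0.1097 yaw-box -90.38 tilt [-0.006 -0.005] F [ 0.6  0.6 -5.6] w 0.112
```

Emit:
servo_tool --pt "-0.4 0 0.3" --pt "0 0 0.3" --pt "0 0 0.3" --pt "0 0 0.2" --turn '[-0.4, 0, 0, 0]'

```text
t: 11.28
ee_pos: [0.4869, 0.2149, 0.0985]
ee_rot: [[-0.073, -0.997, -0.005], [-0.997, 0.073, -0.004], [0.005, 0.005, -1.0]]
wrist_force: [-2.1, -0.3, -3.6]
gripper_width: 0.113
```

Run:
```python
from h import *
st()
```

```text
t 11.28 box xy mm [-34.2  -0.4] z 0.0985 yaw-box -89.91 tilt [-0.005 -0.004] F [-2.1 -0.3 -3.6] w 0.113
```

Front has touched. I'll let the cover down gently.

Emit:
servo_tool --pt "0 0 0.2" --pt "0 0 0.2" --pt "0 0 0.15" --turn '[0, 0, 0]'

```text
t: 11.65
ee_pos: [0.4877, 0.2152, 0.0964]
ee_rot: [[-0.072, -0.997, -0.005], [-0.997, 0.072, -0.005], [0.005, 0.005, -1.0]]
wrist_force: [-5.3, -1.5, 6.5]
gripper_width: 0.114
```

Run:
```python
from h import *
st()
```

```text
t 11.65 box xy mm [-33.4  -0.1] z 0.0964 yaw-box -89.89 tilt [-0.005 -0.005] F [-5.3 -1.5  6.5] w 0.114
```

Emit:
servo_tool --pt "0 0 0" --pt "0 0 0" --pt "0 0 0" --turn '[0, 0, 0]' --gripper -0.4

```text
t: 12.02
ee_pos: [0.4898, 0.2155, 0.0984]
ee_rot: [[-0.072, -0.997, -0.0], [-0.997, 0.072, -0.004], [0.004, -0.0, -1.0]]
wrist_force: [0.5, -0.1, 0.0]
gripper_width: 0.299
```

Run:
```python
from h import *
st(); p=snap('wrist','w7'); p=snap('scene','s7'); cv2.imwrite('pics/s7c.png',cv2.resize(p[160:350,80:300,::-1],None,fx=3,fy=3,interpolation=cv2.INTER_CUBIC))
```

```text
t 12.03 box xy mm [-31.4   0.3] z 0.0984 yaw-box -89.9 tilt [-0.    -0.004] F [ 0.5 -0.1  0. ] w 0.299
```

View pics/w7.png

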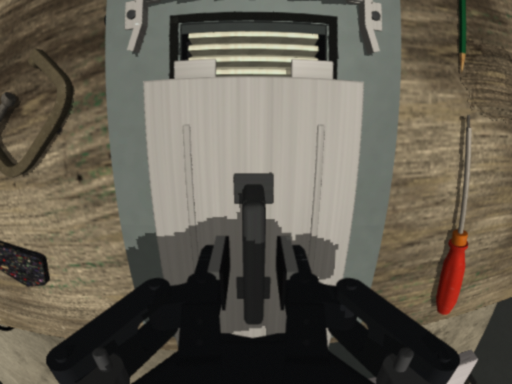

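View pics/s7c.png

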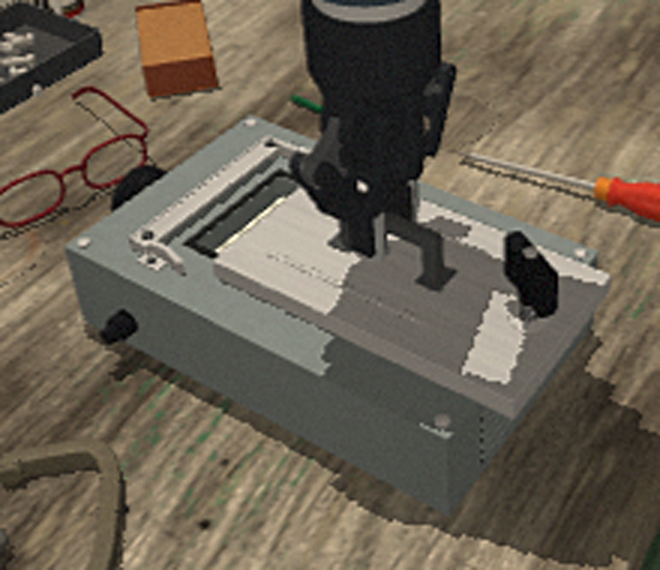

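Run:
```python
from h import *
p=cv2.imread('pics/w7.png');cv2.imwrite('pics/w7c.png',cv2.resize(p[0:95,115:390],None,fx=2.9,fy=2.9,interpolation=cv2.INTER_CUBIC))
```

```text
(no output)
```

View pics/w7c.png

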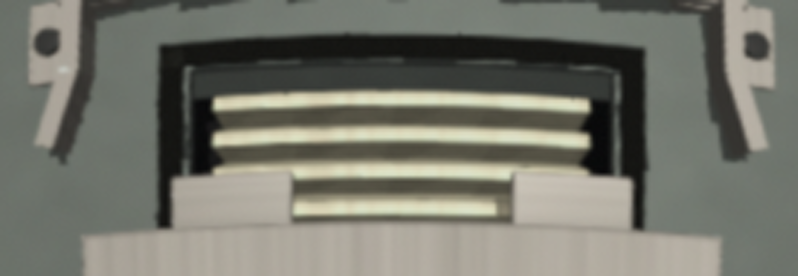

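Run:
```python
from h import *
T=np.load('pics/w7.npy')
def f(q,z): return np.round(1000*B@(wback((115+q[0]/2.9,q[1]/2.9),z,T)[:2]-H),1)
print('guides',f((82,65),.078),f((722,70),.078))
print('mouth',f((45,150),.078),f((758,152),.078))
print('bolts',f((47,42),.074),f((756,44),.074))
print('cover front',f((84,237),.084),f((721,238),.084))
print('tabs tip',f((172,180),.073),f((632,180),.073), 'inner',f((290,176),.073),f((513,176),.073))
print('well',f((163,48),.07),f((643,50),.07))
```

```text
guides [94.7 61.6] [ 94.3 -61.5]
mouth [78.2 69.3] [ 78.4 -69.1]
bolts [101.9  70.9] [102.1 -70.6]
cover front [59.6 59. ] [ 59.9 -59.2]
tabs tip [70.3 44.6] [ 70.6 -44.5] inner [69.8 21.4] [ 70. -21.]
well [98.5 47.4] [ 98.6 -47.6]
```

The cover is centred to 0.1 mm and parallel. I'll regrip and slide.

Emit:
servo_tool --pt "0 0 0.2" --pt "0 0 0" --turn '[0, 0]'

```text
t: 12.38
ee_pos: [0.4896, 0.2154, 0.0959]
ee_rot: [[-0.072, -0.997, -0.001], [-0.997, 0.072, -0.004], [0.004, 0.0, -1.0]]
wrist_force: [-0.3, -0.2, -0.2]
gripper_width: 0.304
```

Emit:
servo_tool --pt "0 0 0" --pt "0 0 0" --pt "0 0 0" --pt "0 0 0" --turn '[0, 0, 0, 0]' --gripper -1 --grip_force 40

```text
t: 12.88
ee_pos: [0.4896, 0.2153, 0.096]
ee_rot: [[-0.072, -0.997, -0.001], [-0.997, 0.072, -0.004], [0.004, 0.0, -1.0]]
wrist_force: [-0.4, 0.2, -0.0]
gripper_width: 0.122
```

Emit:
servo_tool --pt "0 -0.6 0" --pt "0 -0.6 0" --pt "0 -0.6 0" --turn '[0, 0, 0]'

```text
t: 13.25
ee_pos: [0.5049, 0.2146, 0.096]
ee_rot: [[-0.072, -0.997, -0.01], [-0.997, 0.072, -0.004], [0.004, 0.009, -1.0]]
wrist_force: [-6.1, 0.3, 4.7]
gripper_width: 0.12
```

Run:
```python
from h import *
st(); p=snap('wrist','w8')
```

```text
t 13.25 box xy mm [-16.3   0.6] z 0.096 yaw-box -89.87 tilt [-0.01  -0.004] F [-6.1  0.3  4.7] w 0.12
```

View pics/w8.png

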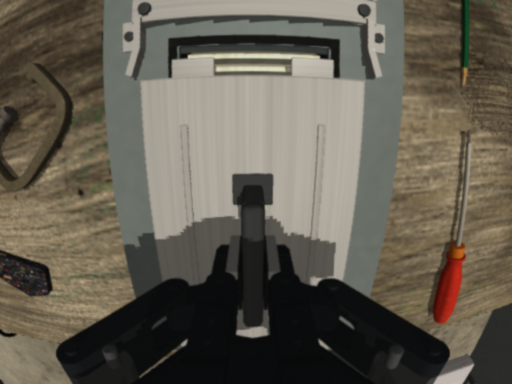

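Emit:
servo_tool --pt "0.03 -0.6 -0.05" --pt "0.03 -0.6 -0.05" --pt "0 -0.6 -0.05" --turn '[0, 0, 0]'

```text
t: 13.68
ee_pos: [0.5229, 0.2125, 0.0961]
ee_rot: [[-0.072, -0.997, -0.011], [-0.997, 0.072, -0.004], [0.005, 0.011, -1.0]]
wrist_force: [-2.2, 0.2, -0.9]
gripper_width: 0.121
```

Run:
```python
from h import *
st(); p=snap('wrist','w9')
cv2.imwrite('pics/w9c.png',cv2.resize(p[0:120,115:390,::-1],None,fx=2.9,fy=2.9,interpolation=cv2.INTER_CUBIC))
```

```text
t 13.68 box xy mm [ 1.9 -0.1] z 0.0961 yaw-box -89.86 tilt [-0.011 -0.004] F [-2.2  0.2 -0.9] w 0.121
```

View pics/w9c.png

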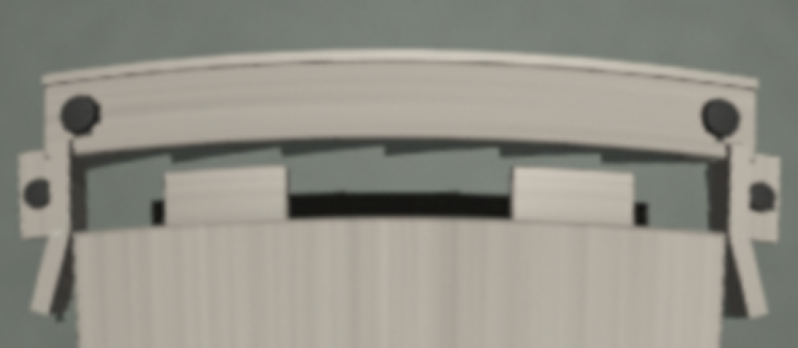

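Emit:
servo_tool --pt "0 -0.5 0" --pt "0 -0.5 0" --turn '[0, 0]'

```text
t: 13.98
ee_pos: [0.5341, 0.2117, 0.096]
ee_rot: [[-0.072, -0.997, -0.011], [-0.997, 0.072, -0.004], [0.005, 0.01, -1.0]]
wrist_force: [-3.7, 0.1, 0.7]
gripper_width: 0.118
```

Run:
```python
from h import *
st(); p=snap('wrist','w10')
cv2.imwrite('pics/w10c.png',cv2.resize(p[0:120,115:390,::-1],None,fx=2.9,fy=2.9,interpolation=cv2.INTER_CUBIC))
```

```text
t 13.97 box xy mm [13.1 -0.2] z 0.096 yaw-box -89.87 tilt [-0.011 -0.004] F [-3.7  0.1  0.7] w 0.118
```

View pics/w10c.png

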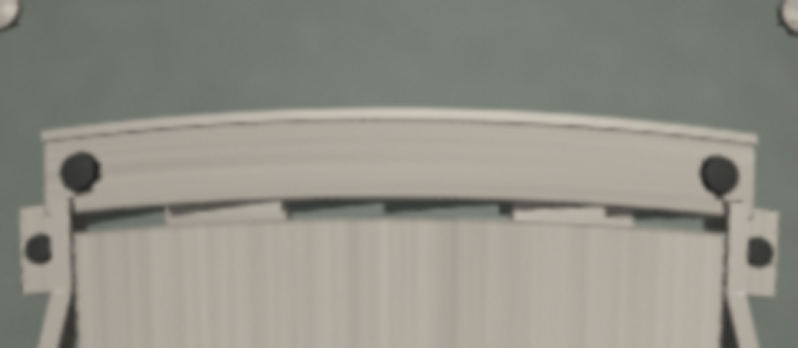

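Tabs are under the strip, with a gap of about 5 mm remaining.

Emit:
servo_tool --pt "0 -0.25 0" --pt "0 -0.2 0" --pt "0 -0.15 0" --turn '[0, 0, 0]'

```text
t: 14.4
ee_pos: [0.5376, 0.2117, 0.096]
ee_rot: [[-0.072, -0.997, -0.02], [-0.997, 0.072, -0.004], [0.005, 0.019, -1.0]]
wrist_force: [-9.4, -1.6, 5.2]
gripper_width: 0.113
```

Run:
```python
from h import *
st()
```

```text
t 14.4 box xy mm [16.5  0.2] z 0.096 yaw-box -89.9 tilt [-0.02  -0.004] F [-9.4 -1.6  5.2] w 0.113
```

Run:
```python
from h import *
p=snap('wrist','w11')
cv2.imwrite('pics/w11c.png',cv2.resize(p[0:120,115:390,::-1],None,fx=2.9,fy=2.9,interpolation=cv2.INTER_CUBIC))
```

```text
(no output)
```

View pics/w11c.png

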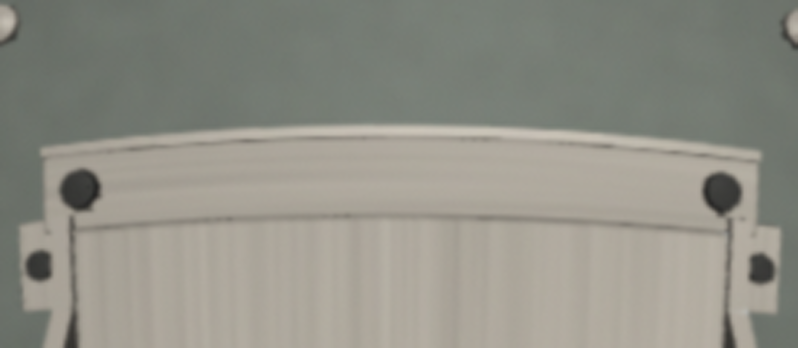

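The rim now sits against the keeper face along its full width. One more light nudge, then release.

Emit:
servo_tool --pt "0 -0.15 -0.05" --pt "0 0 0" --turn '[0, 0]'

```text
t: 14.7
ee_pos: [0.5375, 0.2118, 0.0961]
ee_rot: [[-0.072, -0.997, -0.024], [-0.997, 0.072, -0.004], [0.006, 0.023, -1.0]]
wrist_force: [-1.2, -0.7, -1.5]
gripper_width: 0.115
```

Emit:
servo_tool --pt "0 0 0" --pt "0 0 0" --pt "0 0 0" --turn '[0, 0, 0]' --gripper 0.3

```text
t: 15.08
ee_pos: [0.5396, 0.2117, 0.0972]
ee_rot: [[-0.072, -0.997, -0.019], [-0.997, 0.073, -0.004], [0.005, 0.019, -1.0]]
wrist_force: [-0.6, -0.2, -0.6]
gripper_width: 0.653
```

Run:
```python
from h import *
st(); p=snap('wrist','w12')
cv2.imwrite('pics/w12c.png',cv2.resize(p[0:120,115:390,::-1],None,fx=2.9,fy=2.9,interpolation=cv2.INTER_CUBIC))
```

```text
t 15.07 box xy mm [18.6  0.3] z 0.0972 yaw-box -89.9 tilt [-0.019 -0.004] F [-0.6 -0.2 -0.6] w 0.653
```

View pics/w12c.png

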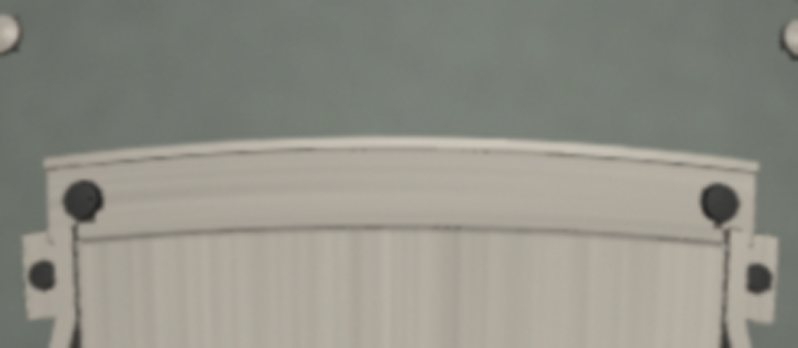

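The cover is home, with a closed hairline gap and symmetric guides. I'll rise and swing round to the wing.

Emit:
servo_tool --pt "0 0 -2.5" --pt "0 0.5 -3.5" --pt "0 1.5 -3.0" --pt "0 1.5 -1.0" --pt "0 0 0" --pt "0 0 0" --pt "0 0 0" --pt "0 0 0" --pt "0 0 0" --pt "0 0 0" --pt "0 0 0" --pt "0 0 0" --pt "0 0 0" --pt "0 0 0" --pt "0 0 0" --pt "0 0 0" --pt "0 0 0" --pt "0 0 0" --pt "0 0 0" --turn '[0, 0, 0, 0, -10.5, -10.5, -10.5, -10.5, -10.5, -10.5, -10.5, -10.5, -10.5, -10.5, -10.5, -10.5, -10.5, -10.5, 0]' --gripper 1

```text
t: 17.5
ee_pos: [0.5086, 0.2142, 0.2039]
ee_rot: [[0.557, 0.831, -0.01], [0.831, -0.557, -0.003], [-0.008, -0.007, -1.0]]
wrist_force: [0.3, -0.2, -0.8]
gripper_width: 1.002
```

Run:
```python
from h import *
st(); p=snap('wrist','w13'); q=snap('top','t13')
cv2.imwrite('pics/t13c.png',cv2.resize(q[110:260,95:205,::-1],None,fx=4,fy=4,interpolation=cv2.INTER_CUBIC))
plan(.436,.219,.19,56)
```

```text
t 17.5 box xy mm [-12.6   0.5] z 0.2039 yaw-box 60.43 tilt [-0.01  -0.003] F [ 0.3 -0.2 -0.8] w 1.002
t 17.6 pos [0.5085 0.2143 0.2039] yaw 56.13 tilt [-0.01  -0.003 -1.   ] F [-0.4  0.5 -0.2] w 1.001 j6 -0.79
shift cm [-3.64 -6.28  1.46] turn 0.13 rows>= 1.2
```

View pics/w13.png

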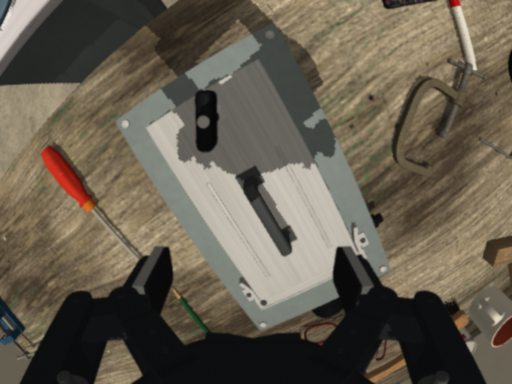

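View pics/t13c.png

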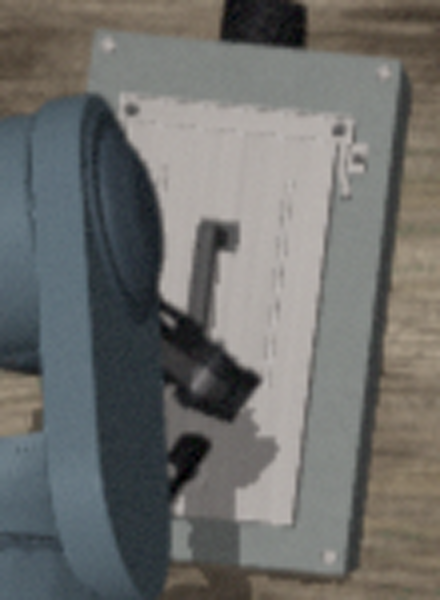

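Run:
```python
from h import *
T=np.load('pics/w13.npy')
f=lambda q,z:np.round(1000*B@(wback(q,z,T)[:2]-H),1)
print('wing top mid',f((206,121),.135),wback((206,121),.135,T))
a=wback((206,91),.135,T);b=wback((206,150),.135,T);print('blade yaw',np.degrees(np.arctan2(*(b-a)[[1,0]])),np.linalg.norm(a-b))
print('deck corners back',f((119,122),.07),f((272,26),.07))
print('cover back corners', f((148,126),.084),f((258,62),.084))
print('keeper bolts',f((263,302),.08),f((355,250),.08))
print('handle ends',f((250,172),.118),f((287,250),.118))
w=wback((206,121),.135,T)
plan(w[0],w[1],.17,56.1)
p=cv2.imread('pics/w13.png');cv2.imwrite('pics/w13c.png',cv2.resize(p[20:180,100:340],None,fx=3.3,fy=3.3,interpolation=cv2.INTER_CUBIC))
```

```text
wing top mid [-85.4   3. ] [0.43619516 0.22210646 0.135     ]
blade yaw -35.21933394619173 0.042817929359677605
deck corners back [-132.5  -85.2] [-133.4   88.1]
cover back corners [-110.5  -55.5] [-108.2   59. ]
keeper bolts [114.7 -58.8] [104.3  59.4]
handle ends [-33.2   9.2] [44.5  2.6]
t 17.6 pos [0.5085 0.2143 0.2039] yaw 56.13 tilt [-0.01  -0.003 -1.   ] F [-0.4  0.5 -0.2] w 1.001 j6 -0.79
shift cm [-3.35 -6.42  3.46] turn 0.03 rows>= 1.3
```

View pics/w13c.png

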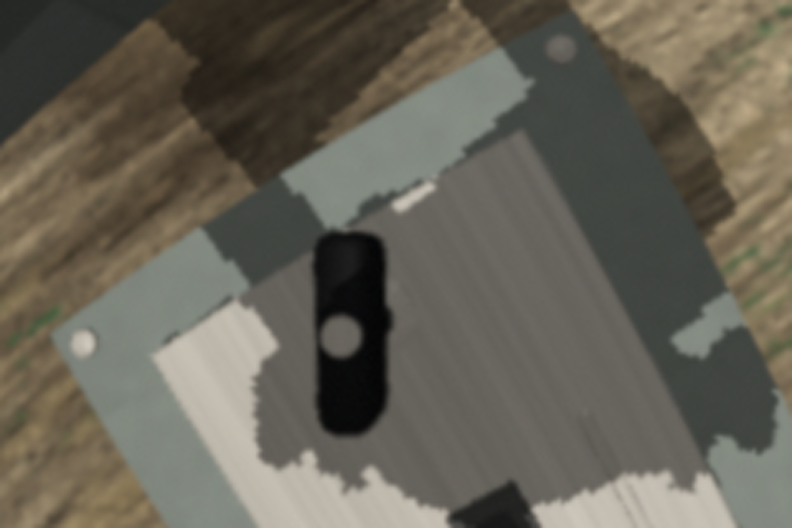

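The wing is at (206,121), with its blade yaw about -35°. I'll move above it.

Run:
```python
from h import *
plan(.4362,.2195,.17,55)
```

```text
t 17.6 pos [0.5085 0.2143 0.2039] yaw 56.13 tilt [-0.01  -0.003 -1.   ] F [-0.4  0.5 -0.2] w 1.001 j6 -0.79
shift cm [-3.57 -6.27  3.46] turn 1.13 rows>= 1.3
```

Emit:
servo_tool --pt "-1.2 -2.1 0.8" --pt "-1.2 -2.1 0.8" --pt "-0.8 -1.4 0.8" --pt "-0.3 -0.5 0.6" --pt "0 0 0" --turn '[0, 0, 0, 1.1, 0]'

```text
t: 18.23
ee_pos: [0.4372, 0.2193, 0.1742]
ee_rot: [[0.583, 0.813, -0.008], [0.813, -0.583, -0.002], [-0.006, -0.005, -1.0]]
wrist_force: [-0.1, -0.4, 0.6]
gripper_width: 0.997
```

Run:
```python
from h import *
st(); p=snap('wrist','w14');plan(.4362,.2195,.106,55)
```

```text
t 18.23 box xy mm [-84.2   0.3] z 0.1742 yaw-box 58.6 tilt [-0.008 -0.002] F [-0.1 -0.4  0.6] w 0.997
t 18.27 pos [0.4376 0.2194 0.1746] yaw 54.36 tilt [-0.007 -0.002 -1.   ] F [0.8 0.1 0.1] w 1.0 j6 -0.72
shift cm [-0.03 -0.09  6.86] turn -0.64 rows>= 1.1
```

View pics/w14.png

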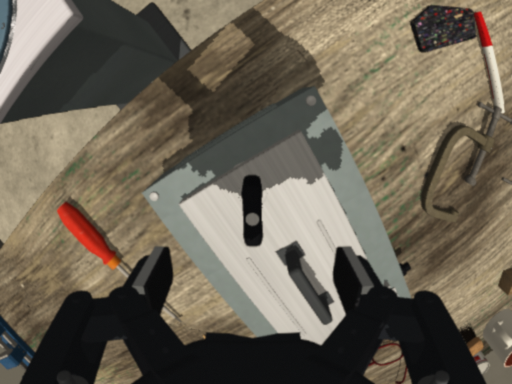

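Run:
```python
from h import *
T=np.load('pics/w14.npy');w=wback((252.3,211),.135,T);print(w,1000*B@(w[:2]-H))
s=r.get_state();print(s['ee_rot'].T@(w-s['ee_pos'])*100)
a=wback((253,178),.135,T);b=wback((253,243),.135,T);print('blade yaw',np.degrees(np.arctan2(*(b-a)[[1,0]])))
```

```text
[0.43059152 0.22361966 0.135     ] [-91.06143013   4.08245874]
[-0.039883   -0.80319372  3.96164897]
blade yaw -35.55982791130107
```

The blade lies at columns 244–262, midway between the jaws, and rows 178–246 match a blade centred on the TCP. Descending.

Emit:
servo_tool --pt "0 -0.1 1.5" --pt "0 0 2.2" --pt "0 0 1.8" --pt "0 0 1.0" --pt "0 0 0.3" --pt "0 0 0" --turn '[0, 0, 0, 0, 0, 0]'

```text
t: 19.02
ee_pos: [0.4388, 0.2196, 0.1032]
ee_rot: [[0.585, 0.811, -0.005], [0.811, -0.585, -0.002], [-0.005, -0.003, -1.0]]
wrist_force: [0.2, 0.1, 0.4]
gripper_width: 1.001
```

Run:
```python
from h import *
st(); plan(.4362,.2194,.106,54.5)
```

```text
t 19.02 box xy mm [-82.6   0.7] z 0.1032 yaw-box 58.44 tilt [-0.005 -0.002] F [0.2 0.1 0.4] w 1.001
t 19.02 pos [0.4388 0.2196 0.1032] yaw 54.19 tilt [-0.005 -0.002 -1.   ] F [0.2 0.1 0.4] w 1.001 j6 -0.71
shift cm [-0.17 -0.2  -0.28] turn -0.31 rows>= 1
```

Emit:
servo_tool --pt "-0.2 -0.25 -0.25" --pt "0 0 0" --turn '[-0.3, 0]'

```text
t: 19.27
ee_pos: [0.4363, 0.2197, 0.1071]
ee_rot: [[0.581, 0.814, -0.003], [0.814, -0.581, -0.001], [-0.003, -0.002, -1.0]]
wrist_force: [0.7, -0.9, 0.3]
gripper_width: 0.999
```

Emit:
servo_tool --pt "0 0 0" --pt "0 0 0" --pt "0 0 0" --pt "0 0 0" --pt "0 0 0" --pt "0 0 0" --turn '[0, 0, 0, 0, 0, 0]' --gripper -1 --grip_force 30

```text
t: 20.02
ee_pos: [0.4364, 0.2197, 0.1081]
ee_rot: [[0.58, 0.814, -0.003], [0.814, -0.58, -0.001], [-0.003, -0.001, -1.0]]
wrist_force: [-1.9, -0.7, 1.4]
gripper_width: 0.148
```

Run:
```python
from h import *
st(); p=snap('wrist','w15')
```

```text
t 20.02 box xy mm [-85.    0.6] z 0.1081 yaw-box 58.78 tilt [-0.003 -0.001] F [-1.9 -0.7  1.4] w 0.148
```

View pics/w15.png

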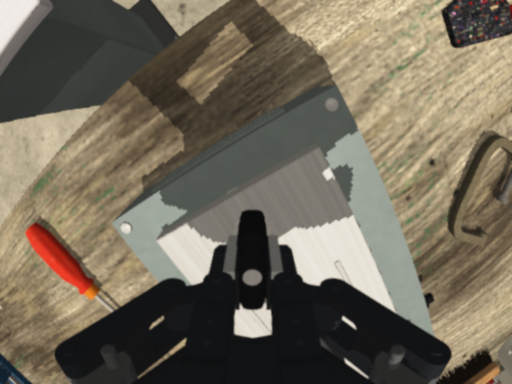

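Emit:
servo_tool --pt "0 0 0" --pt "0 0 0" --pt "0 0 0" --pt "0 0 0" --pt "0 0 0" --turn '[-8, -10, -10, -10, -10]'

```text
t: 20.7
ee_pos: [0.4364, 0.2202, 0.1081]
ee_rot: [[-0.242, 0.97, -0.003], [0.97, 0.242, 0.0], [0.001, -0.003, -1.0]]
wrist_force: [-1.2, 0.4, 2.0]
gripper_width: 0.145
```

Run:
```python
from h import *
st()
```

```text
t 20.7 box xy mm [-85.    1.2] z 0.1081 yaw-box 108.25 tilt [-0.003  0.   ] F [-1.2  0.4  2. ] w 0.145
```

Emit:
servo_tool --pt "-0.08 -0.03 0" --pt "0 0 0.2" --pt "0 0 0.2" --turn '[-4, 0, 0]'

```text
t: 21.08
ee_pos: [0.4365, 0.22, 0.1044]
ee_rot: [[-0.31, 0.951, -0.002], [0.951, 0.31, 0.002], [0.002, -0.002, -1.0]]
wrist_force: [-2.1, 0.7, 4.3]
gripper_width: 0.145
```

Run:
```python
from h import *
st()
```

```text
t 21.07 box xy mm [-84.9   0.9] z 0.1044 yaw-box 112.32 tilt [-0.002  0.002] F [-2.1  0.7  4.3] w 0.145
```

Pressed 3.7 mm at only 4.3 N, so the pin looks to be in the slot. Continuing gently.

Emit:
servo_tool --pt "0 0 0.25" --pt "0 0 0.25" --pt "0 0 0.25" --turn '[0, 0, 0]'

```text
t: 21.45
ee_pos: [0.4365, 0.22, 0.0973]
ee_rot: [[-0.309, 0.951, -0.003], [0.951, 0.309, 0.001], [0.002, -0.002, -1.0]]
wrist_force: [-3.1, -0.6, 6.4]
gripper_width: 0.144
```

Run:
```python
from h import *
st()
```

```text
t 21.45 box xy mm [-84.9   0.9] z 0.0973 yaw-box 112.24 tilt [-0.003  0.001] F [-3.1 -0.6  6.4] w 0.144
```

Emit:
servo_tool --pt "0 0 0.22" --pt "0 0 0.2" --turn '[0, 0]'

```text
t: 21.7
ee_pos: [0.4366, 0.2201, 0.0939]
ee_rot: [[-0.308, 0.951, -0.004], [0.951, 0.308, 0.001], [0.002, -0.003, -1.0]]
wrist_force: [-5.5, -0.9, 9.2]
gripper_width: 0.143
```

Run:
```python
from h import *
st()
```

```text
t 21.7 box xy mm [-84.8   1. ] z 0.0939 yaw-box 112.19 tilt [-0.004  0.001] F [-5.5 -0.9  9.2] w 0.143
```

Emit:
servo_tool --pt "0 0 0.08" --pt "0 0 0.06" --pt "0 0 0.06" --turn '[6, 10, 10]'

```text
t: 22.08
ee_pos: [0.4367, 0.2198, 0.0934]
ee_rot: [[0.155, 0.988, -0.005], [0.988, -0.155, -0.001], [-0.002, -0.005, -1.0]]
wrist_force: [-4.7, -1.5, 9.2]
gripper_width: 0.146
```

Run:
```python
from h import *
st()
print(r.get_state()['torque'])
```

```text
t 22.07 box xy mm [-84.7   0.7] z 0.0934 yaw-box 85.33 tilt [-0.005 -0.001] F [-4.7 -1.5  9.2] w 0.146
[-0.31123895  0.81774315  0.02290462]
```

Emit:
servo_tool --pt "0 0 0.04" --pt "0 0 0.04" --pt "0 0 0.04" --pt "0 0 0.04" --pt "0 0 0.04" --pt "0 0 0.04" --turn '[10, 10, 10, 10, 10, 9]'

```text
t: 22.82
ee_pos: [0.4364, 0.2191, 0.0938]
ee_rot: [[0.94, 0.341, -0.009], [0.341, -0.94, -0.004], [-0.01, 0.0, -1.0]]
wrist_force: [-4.8, -0.9, 8.6]
gripper_width: 0.15
```

Run:
```python
from h import *
st();print(r.get_state()['torque'])
```

```text
t 22.82 box xy mm [-84.9   0.1] z 0.0938 yaw-box 24.22 tilt [-0.009 -0.004] F [-4.8 -0.9  8.6] w 0.15
[-0.18093133  0.74791357  0.04815724]
```

Emit:
servo_tool --pt "0 0 0.02" --pt "0 0 -0.1" --pt "0 0 -0.1" --pt "0 0 -0.1" --turn '[2, 0, 0, 0]'

```text
t: 23.32
ee_pos: [0.4363, 0.2191, 0.0978]
ee_rot: [[0.952, 0.304, -0.01], [0.304, -0.953, -0.004], [-0.011, 0.001, -1.0]]
wrist_force: [-1.1, -0.5, -1.4]
gripper_width: 0.145
```

Run:
```python
from h import *
st();print(r.get_state()['torque'])
```

```text
t 23.32 box xy mm [-85.  -0.] z 0.0978 yaw-box 21.98 tilt [-0.01  -0.004] F [-1.1 -0.5 -1.4] w 0.145
[ 0.04525374 -0.03965129  0.00353525]
```

Emit:
servo_tool --pt "0 0 -0.1" --turn '[0]'

```text
t: 23.45
ee_pos: [0.4362, 0.219, 0.0979]
ee_rot: [[0.953, 0.304, -0.01], [0.304, -0.953, -0.004], [-0.011, 0.001, -1.0]]
wrist_force: [1.3, 0.5, -7.9]
gripper_width: 0.147
```

Run:
```python
from h import *
st();print(r.get_state()['torque'])
```

```text
t 23.45 box xy mm [-85.2  -0.1] z 0.0979 yaw-box 21.96 tilt [-0.01  -0.004] F [ 1.3  0.5 -7.9] w 0.147
[ 0.20685576 -0.68723819  0.02562023]
```

It holds against an 8 N pull without moving. Releasing and backing off.

Emit:
servo_tool --pt "0 0 0.02" --pt "0 0 0" --pt "0 0 0" --pt "0 0 0" --turn '[0, 0, 0, 0]' --gripper 0

```text
t: 23.95
ee_pos: [0.4365, 0.2189, 0.0974]
ee_rot: [[0.953, 0.303, -0.009], [0.303, -0.953, -0.004], [-0.01, 0.001, -1.0]]
wrist_force: [0.1, 0.6, -0.9]
gripper_width: 0.502
```

Emit:
servo_tool --pt "0 0 -1.0" --pt "0 0 -3.0" --pt "0 0 -4.0" --pt "0 -3 -4.0" --pt "0 -3 -2.0" --pt "0 0 0" --turn '[0, 0, 0, 0, 0, 0]'

```text
t: 24.7
ee_pos: [0.4199, 0.2782, 0.2459]
ee_rot: [[0.953, 0.302, -0.006], [0.302, -0.953, -0.003], [-0.006, 0.001, -1.0]]
wrist_force: [0.6, -1.1, -0.5]
gripper_width: 0.502
```

Run:
```python
from h import *
st(); p=snap('wrist','w16'); p=snap('scene','s16'); cv2.imwrite('pics/s16c.png',cv2.resize(p[160:350,80:300,::-1],None,fx=3,fy=3,interpolation=cv2.INTER_CUBIC))
```

```text
t 24.7 box xy mm [-105.8   57.7] z 0.2459 yaw-box 21.84 tilt [-0.006 -0.003] F [ 0.6 -1.1 -0.5] w 0.502
```

View pics/w16.png

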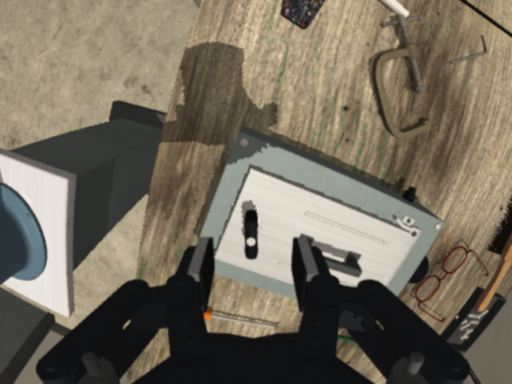

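View pics/s16c.png

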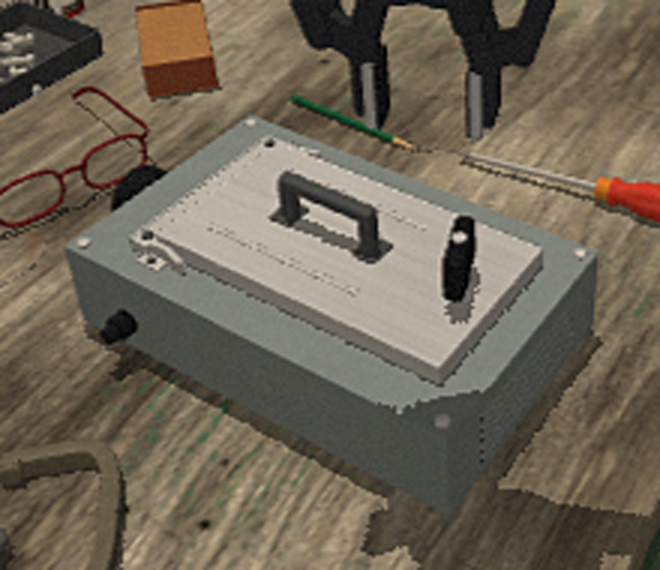

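The cover lies flat with its front rim at the keeper. The wing at (251,233) is low and still lies along the angle I left it at. I'm handing in.

```bash
python3 -c "
from rig import r
print(r.job_done())"
```

```text
the job is handed in; nothing more can be done
None
```

The access cover is back on the deck and fully home, and the wing stud is pushed in, turned a quarter turn clockwise and locked. I handed the job in at about 25 s on the robot's clock.

- **Cover:** I set it down behind the guides and slid it in until the front rim met the keeper face, with both tabs under the strip. The sideways push was about 9 N at most. The last close picture showed a closed hairline gap and equal clearance at both guides.
- **Stud:** The wrist camera put the slot about 22° counterclockwise of the box's x axis. I turned the wing to that angle and the pin went in at 4 N. I pressed to about 14.5 mm with at most about 9 N, then turned it 90° clockwise.
- **Lock check:** When let up, the stud settled at about 10.3 mm pressed (nominal 10.5 mm). It did not move under an 8 N upward pull. After release the wing had not moved, the gripper was clear and the cover lay flat.

Two things did not go cleanly:

- **Tool tilt:** The tool drifted by up to about 2° during moves, so the cover came down front edge first. I released it to settle flat and gripped it again before sliding.
- **Wing position:** One rough reading from the wrist picture put the wing about 8 mm off. That came from the blade's end face showing in the picture. Once I allowed for that, it agreed with the expected position, and the grasp confirmed it.

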